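Latch the plaster mould for the castle blocks

TASK

The plaster mould with the red latch lever is ready to be poured: lay its loop down over the keeper hook so that the roller lies behind it, then swing the red lever over and press it fully down until the latch is shut. Leave the latch of the mould with the blue lever open, just as it stands.

Things in the scene. Friction and masses are not known exactly. Their poses are not given: they have to be found in the camera images.
- red_mould: Plywood mould with the red latch, fixed, 250 (x) x 110 x 70 mm high. Origin: centre of underside, z up, x from lever to keeper. The latch lies along x on the top face, at y 0. In this frame, mm: lever pivot (axis along y) at x -30, z 86. Keeper: dark hook 34 wide, post x 30 to 40, its lip on top (z 84 to 88) reaching to x 46, open to +x.
- red_bar (a point): Centre of the brass roller, 10 mm thick, 64 long along y, at the end of the red latch's steel loop, 97.5 mm from the loop's hinge on the lever. Starts 50 to 75 degrees above level on the +x side. Stiff: pushed from -x (0.5 N) over to below 35 degrees it falls by itself, landing at about x 60, beyond the keeper. Shut: about x 45, z 76 in the mould's frame.
- red_lever (a joint): Red lever's angle, rad: 0 shut (level, pointing to -x), 1.57 upright; starts 1.57 to 1.73 and stays where left. Plate 30 mm wide, 8 thick, 80 long from its pivot. Loop hinge: on the lever, 26 mm from the pivot, 0.089 rad behind the plate's line (shut: x -56, z 84). Shutting draws the roller under the lip; the last 40 degrees stretch a spring (3 N at the tip) until over centre.
- blue_bar (a point): Centre of the brass roller on the loop of the other mould's latch, alike but for its blue lever. That latch stays open as it is.

How it is judged:
By the outcome, as a careful person would: the job done as asked, in the order asked, and still so for the second after the job is handed in, with the robot touching nothing.
It also fails if it takes over 40 s, if anything falls off the work surface, if the arm or the gripper's body presses on something with over 40 N, if the wrist force passes 120 N, or if a joint passes its speed limit or range.

ROBOT

A 7-joint arm with a two-finger parallel gripper is mounted at the origin on the work surface. World frame = base frame: x ahead of the robot, y to its left, z up, the work surface at z = 0. Lengths are in m, angles in rad, forces in N, time in s.
With the tool pointing down it reaches from about 0.375 to 0.925 m from the base axis. Payload 3.1 kg.
Tool frame: the origin (TCP) lies between the finger pads; the fingertips stand 19 mm ahead of it and the grasp point (between the pads) is the TCP; z points along the fingers, y is the direction in which the jaws open and shut (so a half turn about z gives the same grasp; the last joint's range is limited). The gripper opens to 85 mm and grips with 20 to 120 N. Pads are 22 mm wide; open, the fingers measure 114 mm over their backs; the gripper's body (76 mm by 85 mm) begins 54 mm behind the grasp point. The pads swing forward as they close: fully open they stand 13 mm farther back than shut.
Start: joints at [-1.369, 0.383, 0.044, 1.598, -0.018, 1.161, -0.05], TCP at [0.192, 0.621, 0.25] pointing down, gripper open.
Joint ranges: [-2.61, 2.61], [-0.41, 2.15], [-1.48, 1.57], [0, 2.5], [-1.57, 4.71], [0.05, 1.97], [-2.85, 2.85]. Speed limits (rad/s): [2.79, 2.79, 3.14, 3.14, 3.14, 3.14, 3.14].

INTERFACE

Orientations are given as a unit quaternion [x, y, z, w].
In Python, from bench import move_ptp, movel, move_j, move_gripper, pause, inverse_kinematics, read_camera, camera_params, MotionError, sign_off, look_for, tip_of, read_time_s, read_qpos, read_joint_vel, read_effort, read_eef_pos, read_tcp_rot, read_ft_force, read_ft_torque, read_finger_gap gives the robot as it stands. Calls block until the motion is done:
- move_ptp(position, orientation): joint-space move of the TCP to a pose.
- movel(position, orientation=None, speed=0.15): straight line of the TCP; orientation=None keeps the orientation; speed is the mean speed in m/s.
- move_j(angles): joint-space move.
- move_gripper(opening, effort=None): finger opening in m; effort is the grip in N (None keeps the last); returns when the fingers have stopped.
- pause(seconds).
- inverse_kinematics(position, orientation): joint angles nearest the present ones, or None.
- read_camera(name): name is "scene" or "top"; returns the picture (384x512x3 uint8, red, green, blue); there is no depth.
- camera_params(name): a dict with "K" (3x3 intrinsics, pixels), "dist_coeffs" ([k1, k2, p1, p2, k3] as OpenCV has them; the pictures are not rectified), "camera_from_world" (4x4, takes a point from world to camera coordinates). Camera axes: x right, y down, z forward; pixel columns grow to the right and rows downward; lengths in m; the calibration is good to about 2 mm. A picture is of the moment at which its call begins. camera_params takes no time and is no camera call.
A pose or a line that the arm cannot do raises MotionError and nothing moves.
- sign_off(): hands the job in, once; it reports no verdict.
Trained networks look in the newest picture that a camera, given by its name, has taken for a name from the list of things; names that differ only in an ending like _2 or _b are one class to them, and where a whole thing is asked for, a point or a joint stands for the part that bears it (a point fixed in the world has none). Each returns a list of dicts, best first, with "confidence" (0 to 1); they miss things now and then, are a little off and sometimes report something else, mostly with a low value. They report only what shows in the picture. A call takes as long as a camera call.
- look_for(camera, name): "at" ([column, row] in pixels, amid what is visible of it).
- tip_of(camera, name): "at" ([column, row] in pixels: a listed point, or the origin of a listed thing).
Readings, each from a call of its own:
- read_time_s(): time.
- read_qpos(): joint angles.
- read_joint_vel(): joint speeds.
- read_effort(): joint torques, N m.
- read_eef_pos(): TCP position.
- read_tcp_rot(): TCP orientation.
- read_ft_force(): force on the tool from outside, world axes, zero at the start.
- read_ft_torque(): the same for the moment, N m.
- read_finger_gap(): finger opening in m.
Only numpy, scipy, OpenCV 4.12 (cv2) and the standard library are available. Lean on these libraries where they do the work, as an engineer would, in place of code of your own. Each camera call takes 0.05 s, during which the arm holds its last target. There are 200 camera calls.

## Working session

There is one attempt and no reset: what is moved stays moved. The work goes in short steps, each a Python script; the robot and the scene stay as the last script left them, time stands still between calls to the robot, and variables do not carry over. Pictures are saved under pics/ and viewed, about 8 in all and at most 12, crops included, and the job is handed in when it is done.

```bash
mkdir -p pics && ls
python3 - <<'E'
from bench import *
import cv2,numpy as np
for c in ("scene","top"):
    im=read_camera(c); cv2.imwrite(f"pics/{c}0.png",cv2.resize(im[:,:,::-1],None,fx=1.5,fy=1.5))
    for n in ("red_mould","red_bar","red_lever","blue_bar"):
        print(c,n,look_for(c,n)[:3],tip_of(c,n)[:3])
    p=camera_params(c); print(p)
print(read_time_s(),read_tcp_rot(),read_finger_gap())
E
```

```text
pics
scene red_mould [{'at': [205.0, 247.1], 'confidence': 0.69}] [{'at': [203.3, 256.1], 'confidence': 0.87}]
scene red_bar [{'at': [198.9, 177.6], 'confidence': 0.57}] [{'at': [196.5, 177.9], 'confidence': 0.87}]Traceback (most recent call last):
  File "<stdin>", line 6, in <module>
ValueError: it knows: blue_bar, red_bar, red_mould
```

Run:
```python
from bench import *
import cv2,numpy as np
np.set_printoptions(precision=4,suppress=True)
for c in ("scene","top"):
    im=read_camera(c); cv2.imwrite(f"pics/{c}0.png",cv2.resize(im[:,:,::-1],None,fx=1.5,fy=1.5))
    for n in ("red_mould","red_bar","blue_bar"):
        print(c,n,look_for(c,n)[:3],tip_of(c,n)[:3])
    p=camera_params(c); print(p)
print(read_time_s(),read_tcp_rot(),read_finger_gap())
```

```text
scene red_mould [] [{'at': [205.2, 257.1], 'confidence': 0.58}]
scene red_bar [{'at': [197.3, 177.9], 'confidence': 0.79}] [{'at': [196.4, 176.2], 'confidence': 0.84}]
scene blue_bar [{'at': [364.9, 94.4], 'confidence': 0.61}] [{'at': [363.9, 96.5], 'confidence': 0.54}]
{'K': array([[439.5831,   0.    , 268.3315],
       [  0.    , 439.5831, 192.9748],
       [  0.    ,   0.    ,   1.    ]]), 'dist_coeffs': array([-0.0055,  0.    ,  0.    ,  0.    ,  0.    ]), 'camera_from_world': array([[ 0.5714,  0.8206,  0.0062, -0.3074],
       [ 0.5433, -0.3726, -0.7523, -0.252 ],
       [-0.615 ,  0.4333, -0.6588,  1.2193],
       [ 0.    ,  0.    ,  0.    ,  1.    ]])}
top red_mould [{'at': [325.3, 198.5], 'confidence': 0.94}] [{'at': [322.1, 200.2], 'confidence': 0.58}]
top red_bar [{'at': [344.3, 172.1], 'confidence': 0.47}] [{'at': [345.7, 172.6], 'confidence': 0.59}]
top blue_bar [{'at': [123.8, 190.1], 'confidence': 0.69}] [{'at': [127.1, 190.6], 'confidence': 0.6}]
{'K': array([[381.5786,   0.    , 258.649 ],
       [  0.    , 381.5786, 192.4649],
       [  0.    ,   0.    ,   1.    ]]), 'dist_coeffs': array([-0.1277,  0.    ,  0.    ,  0.    ,  0.    ]), 'camera_from_world': array([[ 0.0187, -0.9992,  0.0357, -0.0354],
       [-0.9812, -0.0252, -0.1911,  0.5735],
       [ 0.1919, -0.0315, -0.9809,  0.7517],
       [ 0.    ,  0.    ,  0.    ,  1.    ]])}
1.0 [ 0.1493  0.9888 -0.     -0.    ] 0.08533083858164961
```

View pics/scene0.png

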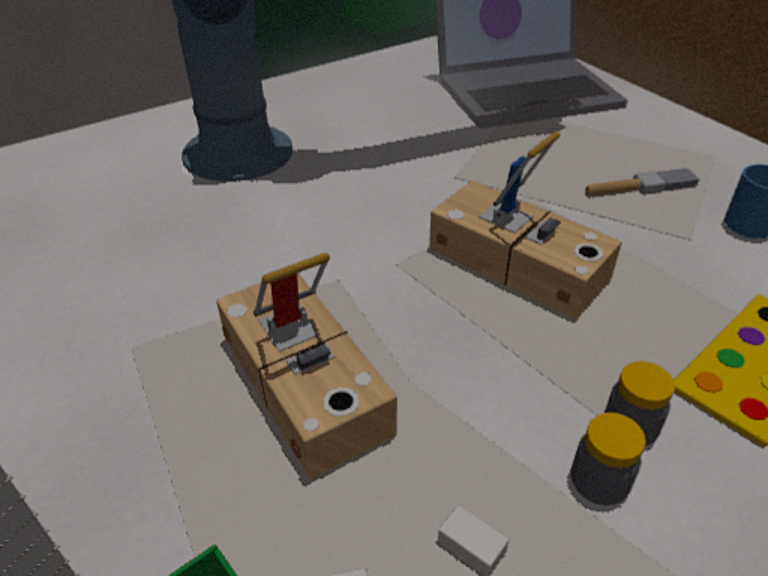

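View pics/top0.png

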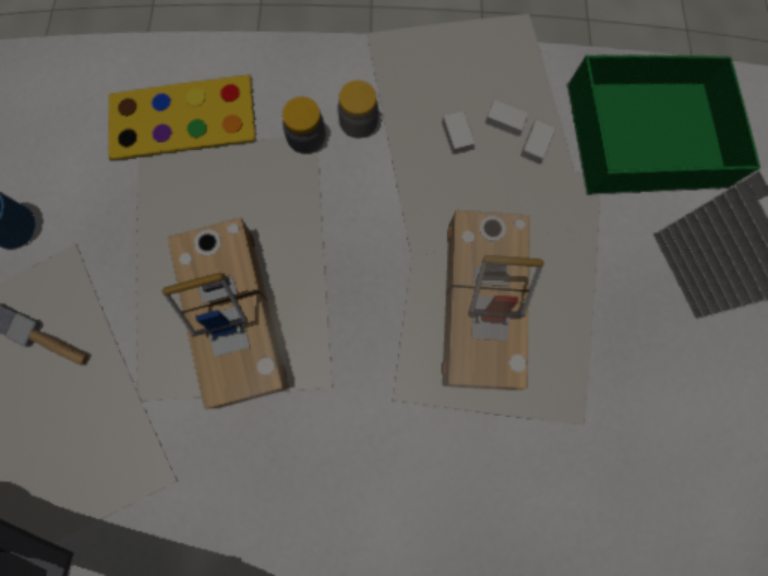

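The scene view shows the red mould at about (305,370), with its brass bar raised at (295,267) and its keeper at (313,357). The top view shows the red mould at about (490,300) and its bar at (512,261); the blue mould is to the left. Both latches are open. Next I'll fit the mould pose from its silhouette.

```bash
cat > h.py <<'E'
from bench import *
import cv2,numpy as np
from scipy.optimize import minimize,least_squares
np.set_printoptions(precision=4,suppress=True)
P={c:camera_params(c) for c in ("scene","top")}
def proj(c,X):
    T=P[c]["camera_from_world"]
    return cv2.projectPoints(np.atleast_2d(X).astype(float),cv2.Rodrigues(T[:3,:3])[0],T[:3,3],P[c]["K"],P[c]["dist_coeffs"])[0][:,0]
def w(m,p): # mould frame (m) -> world
    c,s=np.cos(m[2]),np.sin(m[2]); p=np.atleast_2d(p)
    return np.c_[m[0]+c*p[:,0]-s*p[:,1],m[1]+s*p[:,0]+c*p[:,1],p[:,2]]
BOX=np.array([[x,y,z] for x in(-.125,.125) for y in(-.055,.055) for z in(0,.07)])
E
python3 - <<'E'
from h import *
seed={"top":(325,200),"scene":(203,256)}
M={};IM={}
for c in P:
    im=read_camera(c);IM[c]=im
    hsv=cv2.cvtColor(im,cv2.COLOR_RGB2HSV)
    k=((hsv[...,0]<22)&(hsv[...,0]>5)&(hsv[...,1]>65)&(hsv[...,2]>30)).astype(np.uint8)
    k=cv2.morphologyEx(cv2.morphologyEx(k,cv2.MORPH_CLOSE,np.ones((5,5))),cv2.MORPH_OPEN,np.ones((7,7)))
    n,l,st,ce=cv2.connectedComponentsWithStats(k)
    i=min([j for j in range(1,n) if st[j,4]>1500],key=lambda j:np.hypot(*(ce[j]-seed[c])))
    h=cv2.convexHull(cv2.findContours((l==i).astype(np.uint8),0,2)[0][0])
    print(c,st[i],ce[i]); m=np.zeros(k.shape,np.uint8);cv2.fillConvexPoly(m,h,1);M[c]=m
def hull(c,m,s=1): return cv2.convexHull(np.round(proj(c,w(m,BOX))*16).astype(np.int32))
def cost(m):
    e=0
    for c in P:
        a=np.zeros((384,512),np.uint8);cv2.fillConvexPoly(a,hull(c,m),1,shift=4)
        e+=1-(a&M[c]).sum()/(a|M[c]).sum()
    return e
best=None
for y0 in(-.1,.0,.1):
    r=minimize(cost,[.53,-.15,y0],method="Nelder-Mead",options=dict(initial_simplex=np.array([.53,-.15,y0])+np.vstack([np.zeros(3),np.diag([.03,.03,.1])]),xatol=1e-4,fatol=1e-5))
    if best is None or r.fun<best.fun: best=r
m=best.x;print(m,best.fun)
# bar triangulation (mean of tip_of detections)
obs={}
for c in P:
    L=[]
    for _ in range(3):
        read_camera(c); t=tip_of(c,"red_bar"); L+= [t[0]["at"]] if t else []
    obs[c]=np.mean(L,0);print(c,L)
X=least_squares(lambda X:np.r_[(proj("top",X)-obs["top"])[0],(proj("scene",X)-obs["scene"])[0]],[.53,-.15,.19])
cc,s=np.cos(m[2]),np.sin(m[2]);d=X.x-[m[0],m[1],0]
bm=np.array([cc*d[0]+s*d[1],-s*d[0]+cc*d[1],d[2]]);print("bar world",X.x,"mould",bm,"res",X.fun)
# on-plane constrained (y=0): hinge near (-.030,.112), angle
a=least_squares(lambda t:np.concatenate([(proj(c,w(m,[[-.03+.0975*np.cos(t[0]),0,.112+.0975*np.sin(t[0])]]))-obs[c])[0] for c in P]),[1.0]);print("loop deg",np.degrees(a.x),a.fun)
out=[]
t=a.x[0]
for c in P:
    v=IM[c][:,:,::-1].copy(); v=cv2.resize(v,None,fx=4,fy=4)
    q=lambda p:tuple(np.round(proj(c,w(m,p))[0]*4).astype(int))
    for i in range(8):
        for j in range(i):
            if (BOX[i]!=BOX[j]).sum()==1: cv2.line(v,q(BOX[i]),q(BOX[j]),(0,255,255),1)
    for p,col in(([-.03,0,.086],(255,0,0)),([-.03,0,.166],(255,0,255)),([.046,-.017,.088],(0,255,0)),([.046,.017,.088],(0,255,0)),([-.03+.0975*np.cos(t),0,.112+.0975*np.sin(t)],(255,255,0))): cv2.circle(v,q(p),4,col,-1)
    u=q([0,0,.09]);out.append(v[max(0,u[1]-300):u[1]+300,u[0]-200:u[0]+200])
cv2.imwrite("pics/fit.png",np.hstack(out)); np.save("m.npy",np.r_[m,t])
E
```

```text
scene [ 148  177  116  141 7270] [206.2747 251.8906]
top [ 295  141   58  118 4766] [324.048  202.7239]
[ 0.5622 -0.1631 -0.0448] 0.11522203013180587
scene [[195.8, 178.5], [195.8, 179.1], [197.6, 176.7]]
top [[341.5, 172.6], [346.1, 174.0], [344.8, 173.4]]
bar world [ 0.5854 -0.1672  0.2001] mould [ 0.0234 -0.003   0.2001] res [-1.1373 -0.5916 -1.069  -0.0112]
loop deg [58.9329] [ 0.229   0.5933 -3.4864  1.5566]
```

View pics/fit.png

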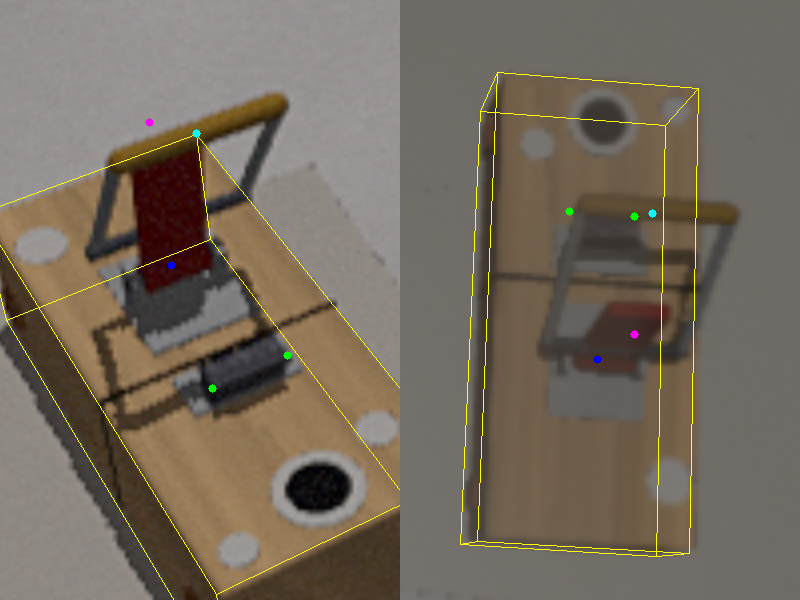

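The overlay shows the silhouette fit about 6 px off at the keeper and rotated by 2–3°. I'll pick the corners by eye in an enlarged raw crop instead.

Run:
```python
from h import *
def crop(c,x,y,wd,ht,f):
    im=read_camera(c)[y:y+ht,x:x+wd,::-1]
    v=cv2.resize(im,None,fx=f,fy=f,interpolation=cv2.INTER_CUBIC).astype(float)
    v=np.clip(255*(v/max(1,np.percentile(v,99)))**.7,0,255).astype(np.uint8)
    for i in range(0,wd,10): 
        cv2.line(v,(i*f,0),(i*f,6 if (x+i)%20 else 12),(0,0,255),1)
        if (x+i)%20==0: cv2.putText(v,str(x+i),(i*f+2,20),0,.35,(0,0,255),1)
    for i in range(0,ht,10):
        cv2.line(v,(0,i*f),(12,i*f),(0,0,255),1)
        if (y+i)%20==0: cv2.putText(v,str(y+i),(2,i*f+12),0,.35,(0,0,255),1)
    return v
a=crop("scene",140,170,130,150,4);b=crop("top",290,130,70,150,4)
cv2.imwrite("pics/raw.png",np.hstack([a,b]));print(a.shape,b.shape)
```

```text
(600, 520, 3) (600, 280, 3)
```

View pics/raw.png

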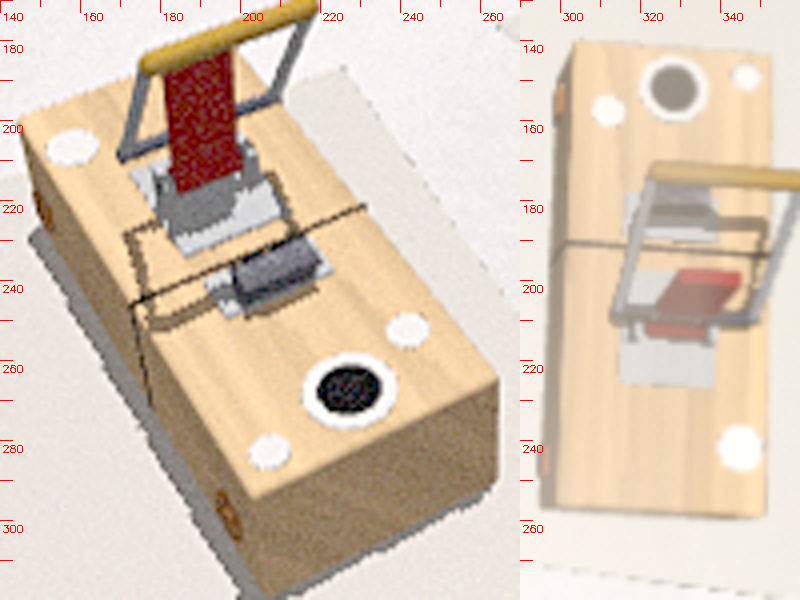

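The crop gives clear top-face corners. In the scene view they are (204.5,294.5), (264.3,264.5) and (145,200), with lower corners at (207.5,319.3) and (264.3,291.8). In the top view they are (303.8,140), (352.5,143.8), (351.3,259.3) and (299.5,257.5). Next comes the refit, including the loop and lever angles.

Run:
```python
from h import *
a,b=.125,.055
O=[("scene",(204.5,294.5),(a,-b,.07)),("scene",(264.25,264.5),(a,b,.07)),("scene",(145,200),(-a,-b,.07)),("scene",(207.5,319.2),(a,-b,0)),("scene",(264.2,291.7),(a,b,0)),
("top",(303.75,140),(a,b,.07)),("top",(352.5,143.75),(a,-b,.07)),("top",(351.25,259.25),(-a,-b,.07)),("top",(299.5,257.5),(-a,b,.07))]
f=lambda m:np.concatenate([(proj(c,w(m,[p]))[0]-u) for c,u,p in O])
r=least_squares(f,[.55,-.16,0],loss="soft_l1");m=r.x;print(m);print(f(m).reshape(-1,2))
B={"scene":(196.7,178),"top":(343.5,174)}
def hb(t,lv): 
    h=np.array([-.03-.026*np.cos(lv-.089),0,.086+.026*np.sin(lv-.089)]);return h+.0975*np.array([np.cos(t),0,np.sin(t)])
for lv in(1.57,1.65,1.73):
    g=lambda t:np.concatenate([proj(c,w(m,[hb(t[0],lv)]))[0]-B[c] for c in P])
    s=least_squares(g,[1.]);print(lv,np.degrees(s.x),hb(s.x[0],lv),s.fun)
    e=np.array([-.08*np.cos(lv)-.03,0,.086+.08*np.sin(lv)])
    print(" lever tip top px (obs rows ~197.5, cols 330-345)",proj("top",w(m,[e+[0,.015,0],e-[0,.015,0]])))
    if lv==1.65: np.save("m.npy",np.r_[m,s.x])
```

```text
[ 0.5632 -0.1642 -0.035 ]
[[-2.1942  0.1956]
 [ 0.3758 -0.7805]
 [-3.2713 -0.2835]
 [-1.1107  1.8155]
 [ 0.3985 -1.3274]
 [-1.6759 -0.4942]
 [-0.3618 -0.7444]
 [-0.0054  0.1752]
 [-1.3683 -0.6143]]
1.57 [58.4092] [0.0187 0.     0.1949] [-0.7567  0.9897 -2.4269  1.3094]
 lever tip top px (obs rows ~197.5, cols 330-345) [[328.8486 204.3715]
 [344.9001 205.3043]]
1.65 [59.4395] [0.0193 0.     0.196 ] [-0.6574  0.6759 -2.2853  0.8638]
 lever tip top px (obs rows ~197.5, cols 330-345) [[328.886  200.961 ]
 [344.9049 201.9034]]
1.73 [60.5243] [0.0198 0.     0.1968] [-0.5756  0.4036 -2.1642  0.4884]
 lever tip top px (obs rows ~197.5, cols 330-345) [[328.8617 197.6354]
 [344.837  198.5863]]
```

```bash
cat >> h.py <<'E'
m=np.load("m.npy")[:3] if __import__("os").path.exists("m.npy") else None
def Q(): return [-np.sin(m[2]/2),np.cos(m[2]/2),0,0]
def tcp(x,z,y=0): return w(m,[[x,y,z+.019]])[0]   # closed fingertips at mould (x,z)
E
python3 - <<'E'
from h import *
p=read_eef_pos();movel([p[0],p[1],.36],speed=.25)
move_gripper(0.0)
move_ptp(tcp(-.008,.27),Q());print(read_time_s(),read_finger_gap(),read_ft_force())
movel(tcp(-.008,.187),Q(),speed=.1);print(read_ft_force())
H=np.array([-.029,.112])
for d in range(58,27,-6):
    t=np.radians(d);b=H+.0975*np.array([np.cos(t),np.sin(t)])
    movel(tcp(b[0]-.013,b[1]-.008),speed=.05);print(d,read_ft_force(),read_eef_pos())
pause(.7)
movel(tcp(.035,.20),speed=.15)
for c in P: 
    im=read_camera(c); np.save(f"{c}1.npy",im); print(c,[(tip_of(c,n)[:1]) for n in("red_bar","blue_bar")])
print(read_time_s())
o=[cv2.resize(np.load(f"{c}1.npy")[y:y+170,x:x+130,::-1],None,fx=3,fy=3) for c,x,y in(("scene",140,150),("top",270,110))]
cv2.imwrite("pics/p1.png",cv2.convertScaleAbs(np.hstack(o),alpha=1.4))
E
```

```text
6.2 -1.9046351449198327e-05 [-0.1581  0.6512 -1.0127]
[ 0.0533 -0.0776  1.4364]
58 [-0.3303 -0.3862  0.4532] [ 0.5732 -0.1646  0.2057]
52 [-0.6928  0.1711 -0.2161] [ 0.5812 -0.1647  0.1994]
46 [-1.2212  0.6154 -0.0291] [ 0.589  -0.165   0.1927]
40 [-0.4952  0.3971  0.3917] [ 0.5959 -0.1652  0.1852]
34 [-0.1873 -0.4143  0.4858] [ 0.6019 -0.1654  0.177 ]
28 [ 0.2631 -0.0318 -0.1838] [ 0.6071 -0.1656  0.1682]
scene [[{'at': [215.6, 248.9], 'confidence': 0.63}], [{'at': [363.9, 92.5], 'confidence': 0.46}]]
top [[], [{'at': [127.7, 188.9], 'confidence': 0.76}]]
10.925
```

View pics/p1.png

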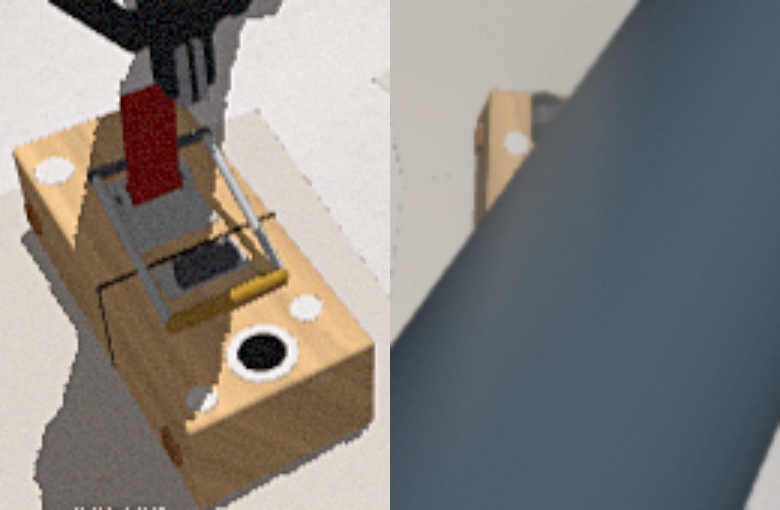

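The roller is down beyond the keeper in the scene view (bar at ~(225,305) of the crop, hook at (208,263) inside the loop). The lever is still upright. Next I'll swing the lever over.

Run:
```python
from h import *
movel(tcp(.010,.20),speed=.15)
movel(tcp(.004,.142),speed=.15);print(read_ft_force())
def c(a,r): return -.03-r*np.cos(a)+.004*np.sin(a)+.011, .086+r*np.sin(a)+.004*np.cos(a)
for d in range(95,-1,-10):
    a=np.radians(d); x,z=c(a,.060+.010*(95-d)/95)
    movel(tcp(x,z),Q(),speed=.07);print(d,read_ft_force(),read_eef_pos()[2]-.019)
z0=z
for k in range(1,10):
    movel(tcp(x,z0-.0015*k),speed=.02);f=read_ft_force();print("press",z0-.0015*k,read_eef_pos()[2]-.019,f)
    if f[2]>15: break
pause(.3);print(read_ft_force(),read_time_s())
im=read_camera("scene")[150:350,110:290,::-1];cv2.imwrite("pics/p2.png",cv2.convertScaleAbs(cv2.resize(im,None,fx=3,fy=3),alpha=1.4))
```

```text
[-0.4879  0.1578  0.2639]
95 [-0.3015 -0.1933 -0.7029] 0.14639827772385783
85 [-0.3691  0.0445 -0.224 ] 0.14727512708144935
75 [-0.6596 -0.1863 -0.6687] 0.14681071588700867
65 [ 0.735  -0.8284  0.4152] 0.14465032170857264
55 [0.3609 0.4427 0.1891] 0.14058472123417634
45 [ 0.3645 -0.2727  0.5523] 0.13451072160558117
35 [ 0.7292 -0.5513  0.6945] 0.1268645497830739
25 [ 0.7472 -0.2497  0.4192] 0.11742487897883698
15 [ 0.5252  0.8105 -0.0953] 0.10677190687875988
5 [-0.0123 -0.6901  0.2595] 0.09528504678447537
press 0.09453980934115165 0.09455383386633309 [-0.3461  0.4558 -0.2936]
press 0.09303980934115165 0.09302960903210421 [-0.6074 -0.3795 -0.2633]
press 0.09153980934115165 0.09145307770548301 [0.1446 0.0169 0.4504]
press 0.09003980934115165 0.09014657259778597 [ 0.131  -0.2286  1.3923]
press 0.08853980934115166 0.08989411594588742 [-3.1158  0.0813 12.8281]
press 0.08703980934115166 0.08962907803519445 [-6.5461  4.0504 22.6735]
[-6.329   3.5159 22.738 ] 16.7583
```

View pics/p2.png

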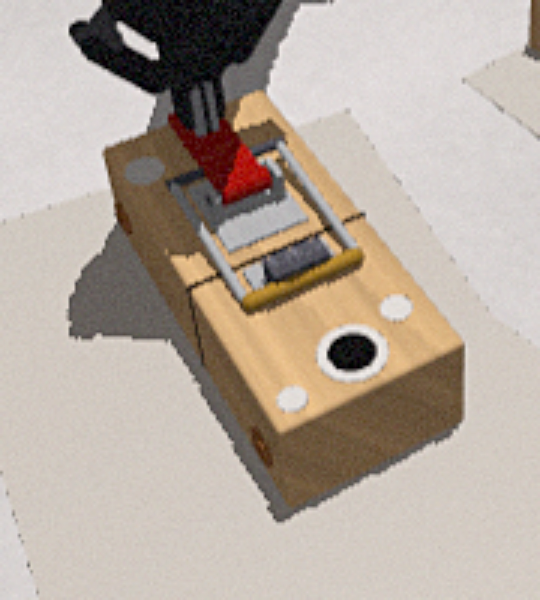

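The press met a hard stop at tip z = 90 mm, which is the level-plate height, with 22 N on the tool. In the picture the lever looks flat and the roller (~(305,280)) sits at the hook. I'll retreat, clear the view and check both latches.

Run:
```python
from h import *
p=read_eef_pos();movel([p[0],p[1],.22],speed=.12);movel([p[0],p[1],.36],speed=.25)
move_ptp([.35,-.50,.36],Q());pause(.5)
ims={}
for c in P:
    ims[c]=read_camera(c)
    t=tip_of(c,"red_bar");u=tip_of(c,"blue_bar")
    print(c,t[:1],u[:1],"shut pred",proj(c,w(m,[[.045,0,.076]])),"unlatched pred",proj(c,w(m,[[.060,0,.075]])))
    print(" lever tip shut pred",proj(c,w(m,[[-.11,0,.09]])))
print(read_time_s(),read_ft_force())
o=[cv2.resize(ims[c][y:y+140,x:x+130,::-1],None,fx=3,fy=3) for c,x,y in(("scene",135,175),("top",270,130))]
o=np.vstack([np.hstack(o)]);cv2.imwrite("pics/p3.png",cv2.convertScaleAbs(o,alpha=1.4))
```

```text
scene [{'at': [210.8, 243.7], 'confidence': 0.77}] [{'at': [362.7, 95.7], 'confidence': 0.67}] shut pred [[210.3329 243.4269]] unlatched pred [[214.6195 249.6401]]
 lever tip shut pred [[171.1937 185.5662]]
top [{'at': [329.7, 177.2], 'confidence': 0.58}] [{'at': [124.9, 189.9], 'confidence': 0.53}] shut pred [[327.2999 176.4745]] unlatched pred [[327.3168 169.6941]]
 lever tip shut pred [[327.1369 250.4137]]
20.7667 [-0.5006 -0.2596 -0.0454]
```

View pics/p3.png

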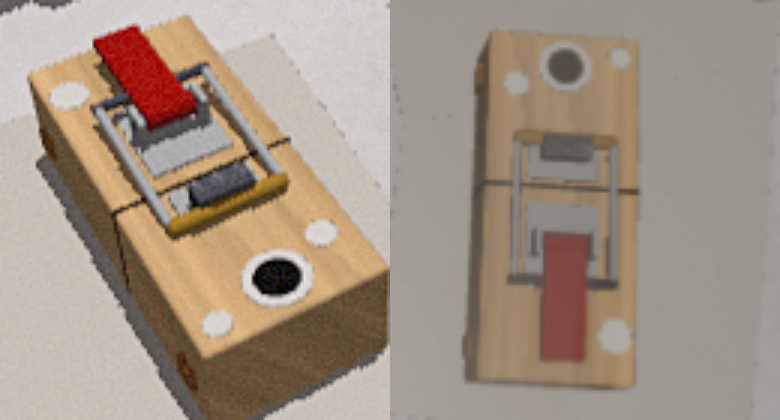

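The lever lies flat and the roller is tucked under the hook, at the predicted shut position. The blue bar hasn't moved. I'm handing the job in.

```bash
python3 -c "
from bench import *
print(sign_off(),read_time_s())"
```

```text
the job is handed in; nothing more can be done
the job is handed in; nothing more can be done
```

The red mould's latch is shut, and the blue mould's latch was left open and untouched. I pushed the red loop over with the closed fingertips until it fell behind the keeper, then swung the red lever over. I pressed it to a hard stop at the level height, with about 22 N on the tool.

- **Red roller:** after the arm had withdrawn, it was seen at (210.8, 243.7) in the scene view and (329.7, 177.2) in the top view. The predicted shut positions are (210.3, 243.4) and (327.3, 176.5). That is within 0.6 px in the scene view and about 2.5 px in the top view, close to my calibration and fit error.
- **Red lever:** it lies flat in both views.
- **Blue roller:** it was within about 2 px of where it started in both views, which is within the detector's scatter.
- **Robot and time:** the tool was touching nothing at hand-in, and the job took about 21 s of the 40 s.

My first pose fit, from the mould's outline, was off by several pixels. I replaced it with a fit to hand-picked corners before moving the arm. No later check failed or disagreed.

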